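# Reverse the reagent row

### The job

Prepare the return run of the staining series: move the four bottles from the full rack into the empty rack in reverse order as seen from the robot, so that the bottle at the far left of the full rack ends at the far right of the other, the second from the left becomes the second from the right, and so on. Set each one upright on the floor of its own well, roughly in the middle, without knocking any bottle over.

Things in the scene. Friction and masses are not known exactly. Their poses are not given: they have to be found in the camera images.
- dropper_bottle: Slim amber glass dropper bottle with coloured collar and black rubber teat, the thinnest of the four: body 31 mm in diameter up to 53 mm, neck 18 mm, teat 14 mm, 87 mm high, about 55 g. Origin: centre of its underside, z up along the bottle; round, so its yaw means nothing. It starts upright in its own holder in the full rack, underside 8 mm above the worktop. Grip the body about 45 mm above the underside.
- vial: Straight white cylindrical bottle with a wide black screw cap: 42 mm in diameter, cap 40 mm, 110 mm high, about 120 g. Origin: centre of its underside, z up along the bottle; round, so its yaw means nothing. It starts upright in its own holder in the full rack, underside 8 mm above the worktop. Grip it about 80 mm above the underside.
- squeeze_bottle: White plastic squeeze bottle with a pointed white nozzle, the tallest of the four: body 46 mm in diameter up to about 80 mm, 130 mm high, about 120 g. Origin: centre of its underside, z up along the bottle; round, so its yaw means nothing. It starts upright in its own holder in the full rack, underside 8 mm above the worktop. Grip the body about 76 mm above the underside.
- jar: Short wide specimen jar with a ribbed screw cap, the lowest and widest of the four: body 48 mm in diameter, cap 52 mm from 50 mm height up, 64 mm high, about 60 g. Origin: centre of its underside, z up along the bottle; round, so its yaw means nothing. It starts upright in its own holder in the full rack, underside 8 mm above the worktop. Grip about 44 mm above the underside.
- full_rack: The full rack: a fixed shallow steel tray 88 mm (x) by 332 mm (y), rim 9 mm high, with four grey holder blocks in a row along y that hold the bottles at the start. Origin: centre of its underside on the worktop; x away from the robot, y to the robot's left (within 0.1 rad of the world's axes), z up. Holder centres at x = 0, y = -120, -40, +40, +120 mm; the bottles' order is drawn anew each time. This rack may be the nearer or the farther one.
- empty_rack: The empty rack: a fixed aluminium block 90 mm (x) by 330 mm (y), top 16 mm above the worktop, with a row of four equal square wells and a small dark wire handle at each end (347 mm overall). Origin: centre of its underside on the worktop; x away from the robot, y to the robot's left (within 0.1 rad of the world's axes), z up. Well centres at x = 0, y = -120, -40, +40, +120 mm; each well is 60 x 60 mm, 8 mm deep (floor 8 mm above the worktop), its rim bevelled by 2 mm.
- holder_dropper_bottle: Grey holder block of the dropper bottle: fixed, 72 x 72 x 12 mm, lying in the full rack, with a round hole 8 mm deep and 38 mm wide that fits the dropper bottle, which stands in it at the start. Its place in the row marks where that bottle started and stays so. Origin: centre of its underside, 4 mm above the worktop; axes parallel to those of the full rack.
- holder_vial: Grey holder block of the vial: fixed, 72 x 72 x 12 mm, lying in the full rack, with a round hole 8 mm deep and 49 mm wide that fits the vial, which stands in it at the start. Its place in the row marks where that bottle started and stays so. Origin: centre of its underside, 4 mm above the worktop; axes parallel to those of the full rack.
- holder_squeeze_bottle: Grey holder block of the squeeze bottle: fixed, 72 x 72 x 12 mm, lying in the full rack, with a round hole 8 mm deep and 53 mm wide that fits the squeeze bottle, which stands in it at the start. Its place in the row marks where that bottle started and stays so. Origin: centre of its underside, 4 mm above the worktop; axes parallel to those of the full rack.
- holder_jar: Grey holder block of the jar: fixed, 72 x 72 x 12 mm, lying in the full rack, with a round hole 8 mm deep and 58 mm wide that fits the jar, which stands in it at the start. Its place in the row marks where that bottle started and stays so. Origin: centre of its underside, 4 mm above the worktop; axes parallel to those of the full rack.
Mind the look-alikes: they are no part of the job. What is shaped like the holder_vial but red is not meant.

How it is judged:
By the outcome, as a careful person would: the job done as asked, in the order asked, and still so for the second after the job is handed in, with the robot touching nothing.
It also fails if it takes over 99 s, if anything falls off the work surface, if the arm or the gripper's body presses on something with over 40 N, if the wrist force passes 120 N, or if a joint passes its speed limit or range.

### The arm

A 6-joint arm with a two-finger parallel gripper is mounted at the origin on a cart in front of the work surface, level with it; the furniture and walls round the work are solid. World frame = base frame: x ahead of the robot, y to its left, z up, the work surface at z = 0. Lengths are in m, angles in rad, forces in N, time in s.
With the tool pointing down it reaches from about 0.35 to 0.975 m from the base axis. Payload 4.9 kg.
Tool frame: the origin (TCP) lies midway between the tips of the shut fingers; the grasp point (between the pads) lies 19 mm behind it; z points along the fingers, y is the line along which they close (so a half turn about z gives the same grasp; the last joint's range is limited). The gripper opens to 85 mm and grips with 20 to 120 N. Pads are 22 mm wide; open, the fingers measure 114 mm over their backs; the gripper's body (76 mm by 85 mm) begins 54 mm behind the grasp point. The pads swing forward as they close: fully open they stand 13 mm farther back than shut.
Start: joints at [1.049, 0.053, 1.613, -0, 1.476, -0.119], TCP at [0.245, 0.575, 0.231] pointing down, gripper open.
Joint ranges: [-3.01, 3.01], [-1.01, 2.22], [0.06, 2.58], [-1.02, 4.17], [0.09, 2.62], [-3.14, 3.14]. Speed limits (rad/s): [2.57, 2.57, 3.14, 3.14, 3.14, 3.14].

### API

Orientations are given as a rotation vector (axis times angle).
In Python, from station import ctrl, optics, job gives the robot as it stands.
- The arm moves only by the shell command python3 -m jog 'ROWS' [OPENING] [FORCE]. ROWS is JSON, a list of rows, each a list of 2 entries, a list of its own where there are three numbers: the shift along the tool's x, y, z in m, then the turn, a rotation vector about the tool's x, y, z in rad. A call has 1 to 5 rows; each row is the pose to reach, as a shift and turn from the pose commanded when the call began, along the tool's axes at that moment; what a row does not reach only later rows make up. A row lasts 1/10 s, in which the tool goes at most 50 mm and 8.59 degrees, less where a joint would pass 70% of its speed; a pose out of reach is approached as far as the arm can. A call with a gripper value outside its range is refused whole. OPENING is the opening, from 0 (shut) to 1 (fully open), set as the call begins (- or left out, the last holds). The fingers move at their own pace and stop on an object; FORCE is the grip in N (left out, the last holds). Time passes only in rows, so rows that repeat a pose let the fingers close. It gives the time, the measured TCP pose, the force, the opening and the grip force at its end, in the units of the state.
- ctrl.get_obs(): the state, without advancing time (a new reading comes with each control period).
- optics.get_image(name): name is "side" or "top" or "wrist"; returns a dict with "image" (400x640x3 uint8, blue, green, red), "fx", "fy", "cx", "cy" (pixels), "rvec" (rotation vector, rad) and "tvec" (3), from world to camera coordinates, as OpenCV has them; the wrist camera has in their place "mount" (4x4, takes a point from camera to tool coordinates, whose origin is the TCP and whose axes are the flange's). Camera axes: x right, y down, z forward; pixel columns grow to the right and rows downward; lengths in m; the calibration is good to about 2 mm. A picture is of the moment at which its call begins: read the wrist's pose just before it. There is no depth.
- job.finish_job(): hands the job in; it is judged then, once.
The state is a dict: "t": time; "q": joint angles; "dq": joint speeds; "effort": joint torques, N m; "tool_pos": TCP position; "tool_rot": TCP orientation; "contact_force": force on the tool from outside, world axes, zero at the start; "wrist_torque": the same for the moment, N m; "opening": finger opening in m; "grip_force": force on a finger pad.
Only numpy, scipy, OpenCV 4.12 (cv2) and the standard library are available. Lean on these libraries where they do the work, as an engineer would, in place of code of your own. Each camera call takes 0.05 s, during which the arm holds its last target. There are 200 camera calls.

## Working session

There is one attempt and no reset: what is moved stays moved. The work goes in short steps, Python scripts to look and compute and a shell command to move; the robot and the scene stay as the last step left them, time stands still between calls to the robot, and variables do not carry over. Pictures are saved under pics/ and viewed, at most 14 in all, crops included, and the job is handed in when it is done.

```bash
ls; mkdir -p pics
python3 - <<'E'
from station import ctrl, optics
import cv2,numpy as np
o=ctrl.get_obs(); print(o)
for n in("top","side"):
    d=optics.get_image(n); cv2.imwrite(f"pics/{n}0.png",d["image"])
    np.savez(f"pics/{n}0.npz",**d)
    print(n,{k:v for k,v in d.items() if k!="image"})
E
```

```text
pics
{'t': 0.0, 'q': array([ 1.04900056e+00,  5.33728926e-02,  1.61429102e+00,  1.21579502e-05,
        1.47599669e+00, -1.18999573e-01]), 'dq': array([-8.97174979e-04,  4.80610176e-04,  6.32159925e-05, -5.64633446e-05,
        9.51979514e-05, -5.72151938e-04]), 'effort': array([-1.25024893e-03, -3.93687129e+01, -3.70172381e+01, -1.11821232e-04,
        7.29892374e-03, -1.10685187e-05]), 'tool_pos': array([0.24467989, 0.5744401 , 0.23005486]), 'tool_rot': array([-6.28311105e-01, -3.07744313e+00,  3.07638078e-03]), 'contact_force': array([0.24524432, 0.26297886, 0.94313365]), 'wrist_torque': array([ 0.0217392 , -0.02172754,  0.03279331]), 'grip_force': 0.0, 'opening': 0.08532977948735712}
top {'fx': 495.1468625095353, 'fy': 495.1468625095353, 'cx': 314.95180208973875, 'cy': 201.01724532041177, 'rvec': array([ 2.09397257, -2.12938781,  0.21734252]), 'tvec': array([-0.01834777,  0.51478061,  0.86370347])}
side {'fx': 397.0056720616461, 'fy': 397.0056720616461, 'cx': 317.94274970698257, 'cy': 195.38753732287748, 'rvec': array([ 2.13941872, -0.60240628,  0.33371744]), 'tvec': array([-0.4718904 ,  0.17790587,  0.7422213 ])}
```

View pics/top0.png

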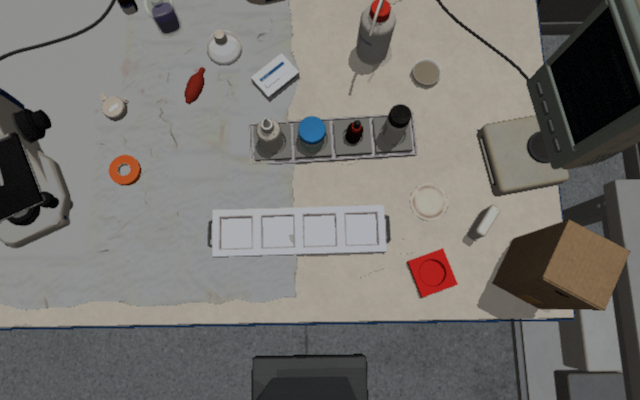

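View pics/side0.png

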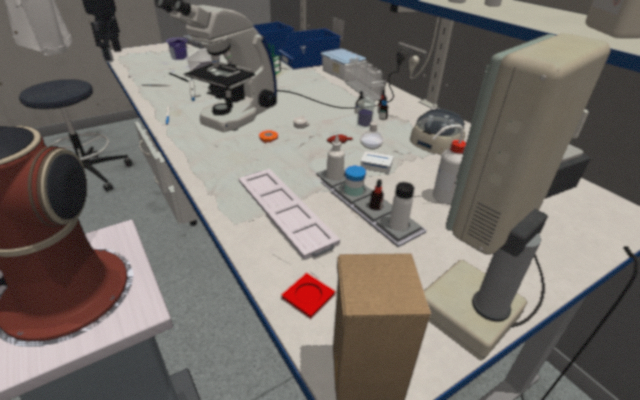

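The top view shows the full rack farther away, at about (333,138). From left to right it holds squeeze (268,130), jar (312,130), dropper (355,130) and vial (399,118). The empty rack is nearer, at about (299,231), and the red look-alike is at (432,273).

```bash
cat > h.py <<'E'
import cv2,numpy as np
from scipy.spatial.transform import Rotation as R
def ray(d,px,z):
    K=np.array([[d["fx"],0,d["cx"]],[0,d["fy"],d["cy"]],[0,0,1]]);M=R.from_rotvec(d["rvec"]).as_matrix()
    px=np.atleast_2d(px).astype(float); v=(np.c_[px,np.ones(len(px))]@np.linalg.inv(K).T)@M
    c=-M.T@d["tvec"]; return c+v*((z-c[2])/v[:,2])[:,None]
E
python3 - <<'E'
from h import *
d=np.load("pics/top0.npz"); im=d["image"]; g=im.min(2)
hsv=cv2.cvtColor(im,cv2.COLOR_BGR2HSV)
sub=np.zeros_like(g); sub[200:262,200:395]=1
m=((g>205)&(sub>0)).astype(np.uint8)
for thr in (190,205,215):
    m=((g>thr)&(hsv[...,1]<18)&(sub>0)).astype(np.uint8)
    n,l,s,c=cv2.connectedComponentsWithStats(m); k=1+s[1:,4].argmax()
    p=np.argwhere(l==k)[:,::-1].astype(np.float32); w=ray(d,p,0.016)
    (cx,cy),sz,a=cv2.minAreaRect(w[:,:2].astype(np.float32)); print(thr,(cx,cy),sz,a)
# jar blue cap, dropper red collar
for nm,lo,hi,z in(("jar",(95,100,60),(120,255,255),.072),):
    m=cv2.inRange(hsv,lo,hi); m[:100]=0;m[170:]=0;m[:,:240]=0;m[:,420:]=0
    x,y,w,h=cv2.boundingRect(m); print(nm,(x,y,w,h),ray(d,[x+(w-1)/2,y+(h-1)/2],z), ray(d,[[x,y],[x+w,y+h]],z))
print("cam",-R.from_rotvec(d["rvec"]).as_matrix().T@d["tvec"])
s=im[95:260,200:425]; cv2.imwrite("pics/topcrop.png",cv2.resize(s,None,fx=3.5,fy=3.5,interpolation=cv2.INTER_CUBIC))
E
```

```text
Traceback (most recent call last):
ValueError: attempt to get argmax of an empty sequence
```

Run:
```python
from h import *
d=np.load("pics/top0.npz"); im=d["image"]; g=im.min(2)
hsv=cv2.cvtColor(im,cv2.COLOR_BGR2HSV)
print(im[212,230:260:6].tolist(), im[250,205:220:3].tolist(), im[231,386:396:2].tolist(),im[203,300:303].tolist(),im[260,250].tolist())
# jar blue cap
m=cv2.inRange(hsv,(95,100,60),(120,255,255)); m[:100]=0;m[170:]=0;m[:,:240]=0;m[:,420:]=0
x,y,w,h=cv2.boundingRect(m); print((x,y,w,h),ray(d,[x+(w-1)/2,y+(h-1)/2],.072), ray(d,[[x,y],[x+w,y+h]],.072))
print("cam",-R.from_rotvec(d["rvec"]).as_matrix().T@d["tvec"])
s=im[95:260,200:425]; cv2.imwrite("pics/topcrop.png",cv2.resize(s,None,fx=3.5,fy=3.5,interpolation=cv2.INTER_CUBIC))
```

```text
[[174, 172, 170], [174, 172, 171], [173, 172, 170], [175, 173, 172], [174, 172, 170]] [[140, 140, 139], [140, 142, 141], [140, 142, 141], [176, 172, 170], [175, 173, 171]] [[78, 85, 88], [60, 59, 59], [120, 129, 134], [148, 158, 165], [145, 157, 163]] [[144, 155, 161], [145, 156, 164], [148, 159, 166]] [140, 138, 138]
(298, 117, 28, 26) [[ 0.64725891 -0.02276553  0.072     ]] [[ 0.67247644  0.00225107  0.072     ]
 [ 0.62033945 -0.04932438  0.072     ]]
cam [ 0.32614054 -0.02689291  0.95090931]
```

View pics/topcrop.png

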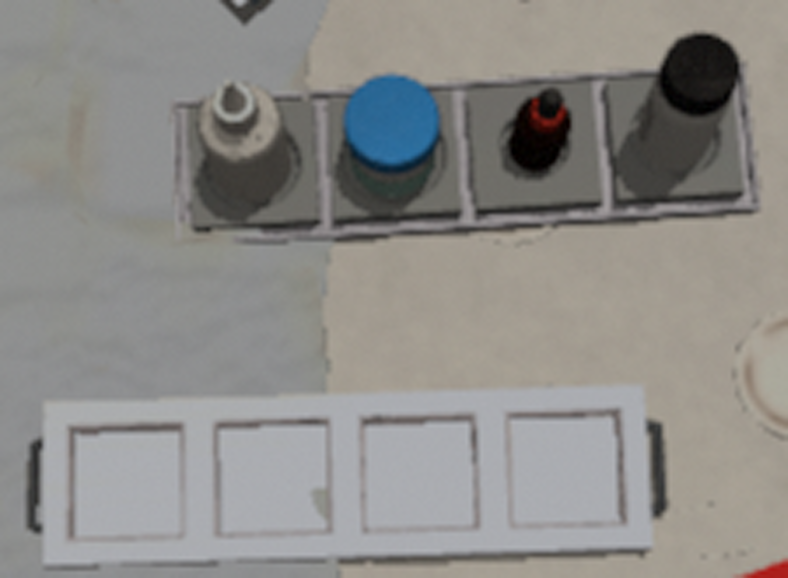

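The crop shows the four bottles in the order squeeze, jar, dropper, vial, and the four wells. The tray's corners in the crop are at about (175,101), (748,66), (757,210) and (181,238).

Run:
```python
from h import *
d=np.load("pics/top0.npz"); im=d["image"]
sub=np.zeros(im.shape[:2],bool); sub[200:262,200:395]=1
m=((im[...,0]>160)&(im[...,2].astype(int)<=im[...,0])&sub).astype(np.uint8)
c=max(cv2.findContours(m,0,1)[0],key=cv2.contourArea)[:,0]
(ex,ey),sz,a=cv2.minAreaRect(ray(d,c,.016)[:,:2].astype(np.float32)); print("empty",ex,ey,sz,a)
C=lambda u:np.array(u,float)/3.5+[200,95]-.36
t=ray(d,C([[175,101],[748,66],[757,210],[181,238]]),.009)[:,:2]
print("tray",t.tolist(),t.mean(0)); L=np.linalg.norm
print(L(t[0]-t[1]),L(t[3]-t[2]),L(t[0]-t[3]),L(t[1]-t[2]))
v=(t[0]-t[1]+t[3]-t[2]);v/=L(v);print("yaw",np.arctan2(-v[0],v[1]))
for k in(120,40,-40,-120):print(t.mean(0)+v*k/1e3)
for n,u,z in(("squeeze",(234,97),.138),("drop",(550,101),.095),("vial",(700,74),.118)):print(n,ray(d,C([u]),z))
w=ray(d,C([[127,482],[273,477],[420,473],[567,468]]),.012);print("wells",w)
v=w[0]-w[3];print(L(v),np.arctan2(-v[0],v[1]),w.mean(0))
```

```text
empty 0.466412216424942 0.005956590175628662 (0.08797084540128708, 0.32920584082603455) 0.7747685313224792
tray [[0.6851871227270535, 0.10170001404033369], [0.7006589905943591, -0.228402074417927], [0.6141504949036476, -0.22854669349886714], [0.6033590471819483, 0.09743897284917366]] [ 0.65083891 -0.06445245]
0.33046447237155274 0.32616423778260295 0.08193894324097793 0.08650861657285026
yaw 0.040008825980096356
[0.64603914 0.05545153]
[ 0.64923899 -0.02448446]
[ 0.65243884 -0.10442044]
[ 0.65563869 -0.18435642]
squeeze [[0.63759225 0.05483924 0.138     ]]
drop [[ 0.64894273 -0.10570599  0.095     ]]
vial [[ 0.65343437 -0.18041733  0.118     ]]
wells [[ 0.46441859  0.12519068  0.012     ]
 [ 0.46582616  0.04537343  0.012     ]
 [ 0.46667331 -0.03503049  0.012     ]
 [ 0.46807303 -0.11548495  0.012     ]]
0.24070337128515729 0.015182926898958457 [0.46624777 0.00501217 0.012     ]
```

```bash
cat > go.py <<'E'
import sys,numpy as np
from scipy.spatial.transform import Rotation as R
from station import ctrl
o=ctrl.get_obs(); x,y,z,yaw=map(float,sys.argv[1:5])
c,s=np.cos(yaw),np.sin(yaw)          # tool y along world x turned by yaw, tool z down
T=R.from_matrix(np.array([[-s,c,0],[c,s,0],[0,0,-1]]).T@np.eye(3)) if 0 else R.from_matrix(np.column_stack([[-s,c,0],[c,s,0],[0,0,-1]]))
A=R.from_rotvec(o["tool_rot"])
print("t",round(o["t"],2),"pos",o["tool_pos"].round(4),"open",round(o["opening"],4),"grip",o["grip_force"])
print("shift",A.inv().apply(np.array([x,y,z])-o["tool_pos"]).round(4),"turn",(A.inv()*T).as_rotvec().round(4))
E
python3 go.py 0.36 0.1 0.3 0.04; python3 go.py 0.62 -0.12 0.3 0.04
```

```text
t 0.1 pos [0.2447 0.5745 0.2302] open 0.0852 grip 0.0
shift [-0.2921 -0.3914 -0.0691] turn [-1.700e-03  8.000e-04  1.128e+00]
t 0.1 pos [0.2447 0.5745 0.2302] open 0.0852 grip 0.0
shift [-0.6175 -0.4919 -0.069 ] turn [-1.700e-03  8.000e-04  1.128e+00]
```

```bash
python3 -m jog '[[[-0.03,-0.04,-0.01],[0,0,0.12]],[[-0.06,-0.08,-0.02],[0,0,0.25]],[[-0.09,-0.12,-0.04],[0,0,0.38]],[[-0.12,-0.16,-0.06],[0,0,0.5]],[[-0.15,-0.2,-0.07],[0,0,0.62]]]' 1; python3 go.py 0.40 0.05 0.3 0.04
```

```text
t: 0.6
tool_pos: [0.3023, 0.3406, 0.3]
tool_rot: [1.543, 2.736, 0.002]
contact_force: [-0.1, -0.6, 0.6]
opening: 0.0854
grip_force: 0.0
t 0.6 pos [0.3023 0.3406 0.3   ] open 0.0854 grip 0.0
shift [-2.993e-01 -6.680e-02 -1.000e-04] turn [ 1.30e-03 -3.00e-04  5.04e-01]
```

```bash
python3 -m jog '[[[-0.05,-0.01,0],[0,0,0.1]],[[-0.1,-0.02,0],[0,0,0.2]],[[-0.14,-0.03,0],[0,0,0.3]],[[-0.19,-0.04,0],[0,0,0.4]],[[-0.24,-0.055,0],[0,0,0.504]]]'; python3 go.py 0.60 -0.12 0.3 0.04
```

```text
t: 1.1
tool_pos: [0.3795, 0.1099, 0.2986]
tool_rot: [2.176, 2.266, 0.0]
contact_force: [1.0, 0.0, -0.3]
opening: 0.0854
grip_force: 0.0
t 1.1 pos [0.3795 0.1099 0.2986] open 0.0854 grip 0.0
shift [-0.2386  0.2111 -0.0013] turn [ 0.0003 -0.      0.0004]
```

```bash
python3 -m jog '[[[-0.03,0.03,0],[0,0,0]],[[-0.06,0.06,0],[0,0,0]],[[-0.09,0.09,0],[0,0,0]],[[-0.12,0.12,0],[0,0,0]],[[-0.15,0.15,0],[0,0,0]]]';python3 -m jog '[[[-0.01,0,0],[0,0,0]],[[-0.01,0,0],[0,0,0]],[[-0.01,0,0],[0,0,0]]]'
python3 - <<'E'
from h import *
from station import ctrl,optics
o=ctrl.get_obs(); d=optics.get_image("wrist"); print(o["tool_pos"],o["tool_rot"],d["mount"].round(4).tolist(),d["fx"])
A=R.from_rotvec(o["tool_rot"]).as_matrix(); M=d["mount"]
Rc=A@M[:3,:3]; t=A@M[:3,3]+o["tool_pos"]
d["rvec"]=R.from_matrix(Rc.T).as_rotvec(); d["tvec"]=-Rc.T@t; np.savez("pics/w1.npz",**d); cv2.imwrite("pics/w1.png",d["image"])
E
```

```text
t: 1.6
tool_pos: [0.5367, -0.033, 0.2983]
tool_rot: [-2.172, -2.269, 0.0]
contact_force: [1.3, 0.5, 0.9]
opening: 0.0854
grip_force: 0.0
t: 1.9
tool_pos: [0.5356, -0.041, 0.2987]
tool_rot: [-2.171, -2.269, 0.0]
contact_force: [-0.2, 0.6, -0.0]
opening: 0.0857
grip_force: 0.0
[ 0.53558755 -0.04098626  0.29873638] [-2.17131960e+00 -2.26921601e+00  6.95305519e-05] [[-0.0001, -0.9651, -0.2618, 0.0653], [1.0, -0.0003, 0.0006, 0.0004], [-0.0006, -0.2618, 0.9651, -0.1423], [0.0, 0.0, 0.0, 1.0]] 301.0303820054686
```

View pics/w1.png

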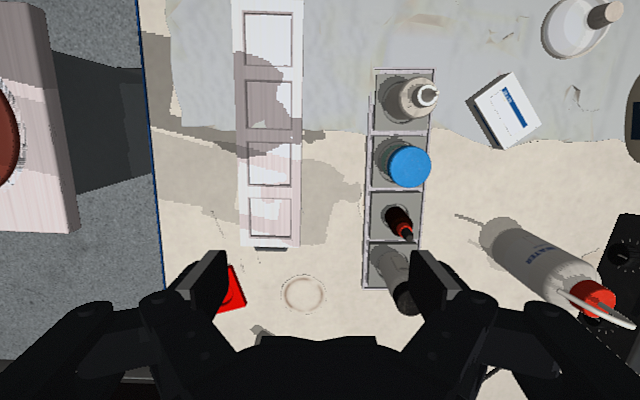

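The wrist view has the image right pointing away from the robot (+x) and up pointing left (+y). It shows the squeeze nozzle at (427,94), the blue jar cap at (410,166), the dropper at (407,232), and the tray running from (376,68) to (361,288). I'll cross-check these against the top view.

Run:
```python
from h import *
d=np.load("pics/w1.npz"); im=d["image"]; hsv=cv2.cvtColor(im,cv2.COLOR_BGR2HSV)
t=ray(d,[[376,68],[436,68],[361,288]],.009)[:,:2]; print("tray",t,"c",(t[1]+t[2])/2)
m=cv2.inRange(hsv,(95,100,60),(120,255,255)); m[:,:370]=0;m[:,440:]=0
x,y,w,h=cv2.boundingRect(m); print("jar",ray(d,[[x+w/2,y+h/2]],.072))
print("nozzle",ray(d,[[428,94]],.138),"teat",ray(d,[[411,237]],.095))
w=ray(d,[[268,39],[270,104],[270,164],[270,217]],.014);print("wells",w)
```

```text
tray [[ 0.60678866  0.09756048]
 [ 0.68619195  0.10105119]
 [ 0.61343699 -0.22894898]] c [ 0.64981447 -0.06394889]
jar [[ 0.64714281 -0.02329015  0.072     ]]
nozzle [[0.63624717 0.05512409 0.138     ]] teat [[ 0.65306152 -0.10594153  0.095     ]]
wells [[ 0.46464318  0.12478356  0.014     ]
 [ 0.46738146  0.04578063  0.014     ]
 [ 0.4675671  -0.03516684  0.014     ]
 [ 0.46774792 -0.1140164   0.014     ]]
```

```bash
python3 go.py 0.6535 -0.183 0.068 0.03
```

```text
t 1.95 pos [ 0.5356 -0.0406  0.2991] open 0.0854 grip 0.0
shift [-0.1476  0.1114  0.231 ] turn [ 0.0001 -0.0004  0.0148]
```

```bash
python3 -m jog '[[[-0.04,0.03,0],[0,0,0]],[[-0.08,0.06,0],[0,0,0.01]],[[-0.12,0.09,0],[0,0,0.015]],[[-0.148,0.111,0],[0,0,0.015]],[[-0.148,0.111,0.02],[0,0,0.015]]]';python3 -m jog '[[[0,0,0.04],[0,0,0]],[[0,0,0.07],[0,0,0]],[[0,0,0.08],[0,0,0]],[[0,0,0.08],[0,0,0]]]'
python3 go.py 0.6535 -0.183 0.068 0.03
python3 - <<'E'
from h import *
from station import optics
d=optics.get_image("wrist"); cv2.imwrite("pics/w2.png",d["image"])
E
```

```text
t: 2.45
tool_pos: [0.6563, -0.1869, 0.2821]
tool_rot: [2.186, 2.247, 0.003]
contact_force: [-0.8, 0.4, 0.8]
opening: 0.0854
grip_force: 0.0
t: 2.85
tool_pos: [0.6526, -0.183, 0.1974]
tool_rot: [-2.185, -2.253, 0.002]
contact_force: [-0.2, 0.0, -0.2]
opening: 0.0848
grip_force: 0.0
t 2.85 pos [ 0.6526 -0.183   0.1974] open 0.0848 grip 0.0
shift [-0.0002  0.0013  0.1294] turn [-0.003  -0.0014  0.0003]
```

View pics/w2.png

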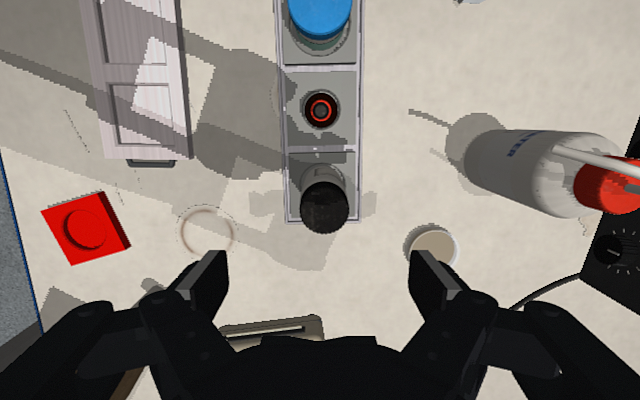

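The vial's cap, at (324,207), is centred between the fingers, whose midline is at column 320. I'll descend and grip.

```bash
python3 -m jog '[[[0,0.001,0.03],[0,0,0]],[[0,0.001,0.07],[0,0,0]],[[0,0.001,0.11],[0,0,0]],[[0,0.001,0.129],[0,0,0]],[[0,0.001,0.129],[0,0,0]]]';python3 -m jog '[[[0,0,0],[0,0,0]],[[0,0,0],[0,0,0]],[[0,0,0],[0,0,0]],[[0,0,0],[0,0,0]],[[0,0,0],[0,0,0]]]' 0 40;python3 -m jog '[[[0,0,0],[0,0,0]],[[0,0,0],[0,0,0]],[[0,0,0],[0,0,0]],[[0,0,0],[0,0,0]],[[0,0,0],[0,0,0]]]'; python3 go.py 0.6535 -0.183 0.068 0.03
```

```text
t: 3.4
tool_pos: [0.6536, -0.1838, 0.0682]
tool_rot: [-2.186, -2.251, 0.002]
contact_force: [0.0, -0.2, -0.5]
opening: 0.0854
grip_force: 0.0
t: 3.9
tool_pos: [0.6565, -0.1852, 0.0731]
tool_rot: [2.186, 2.25, 0.003]
contact_force: [-0.6, 0.8, 5.9]
opening: 0.0399
grip_force: 40.0
t: 4.4
tool_pos: [0.6565, -0.1852, 0.0731]
tool_rot: [2.186, 2.25, 0.003]
contact_force: [-0.1, 1.0, 6.4]
opening: 0.0396
grip_force: 40.0
t 4.4 pos [ 0.6565 -0.1852  0.0731] open 0.0396 grip 40.01281075179577
shift [ 0.0022 -0.0029  0.0051] turn [ 0.0043  0.0017 -0.001 ]
```

```bash
python3 -m jog '[[[0,0,-0.01],[0,0,0]],[[0,0,-0.03],[0,0,0]],[[0,0,-0.07],[0,0,0]],[[0,0,-0.11],[0,0,0]],[[0,0,-0.15],[0,0,0]]]';python3 -m jog '[[[0,0,-0.02],[0,0,0]],[[0,0,-0.02],[0,0,0]]]'; python3 go.py 0.4646 0.125 0.25 0.015
python3 - <<'E'
from h import *
from station import optics
a=optics.get_image("wrist")["image"]; b=optics.get_image("side")["image"]
cv2.imwrite("pics/w3.png",np.hstack([cv2.resize(a[150:,150:490],None,fx=1.2,fy=1.2),cv2.resize(b[100:260,300:460],(300,300))]))
E
```

```text
t: 4.9
tool_pos: [0.6542, -0.1843, 0.2214]
tool_rot: [-2.188, -2.253, 0.001]
contact_force: [0.5, 0.4, -1.2]
opening: 0.0399
grip_force: 40.8
t: 5.1
tool_pos: [0.6566, -0.1853, 0.2458]
tool_rot: [2.183, 2.247, 0.005]
contact_force: [0.1, 0.5, -1.1]
opening: 0.0397
grip_force: 40.8
t 5.1 pos [ 0.6566 -0.1853  0.2458] open 0.0397 grip 40.80105324508622
shift [ 0.3157 -0.1829 -0.0068] turn [0.0081 0.0036 0.014 ]
```

View pics/w3.png

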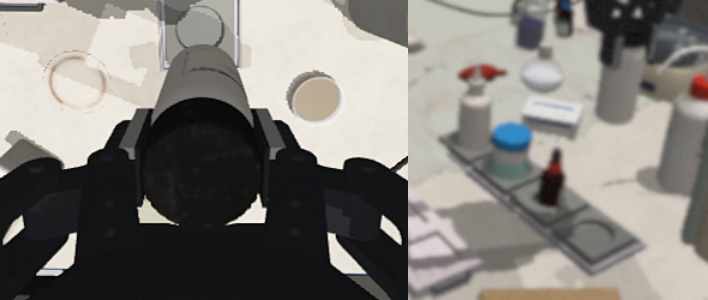

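The vial is held upright and clear. Next I'll carry it to the left well, moving diagonally above everything.

```bash
python3 -m jog '[[[0.02,-0.02,0],[0,0,0]],[[0.06,-0.04,0],[0,0,0.01]],[[0.1,-0.06,0],[0,0,0.015]],[[0.14,-0.08,0],[0,0,0.015]],[[0.18,-0.105,0],[0,0,0.015]]]';python3 -m jog '[[[0.04,-0.02,0],[0,0,0]],[[0.08,-0.045,0],[0,0,0]],[[0.115,-0.065,0],[0,0,0]],[[0.135,-0.078,0],[0,0,0]],[[0.135,-0.078,0],[0,0,0]]]';python3 -m jog '[[[0,0,0],[0,0,0]],[[0,0,0],[0,0,0]],[[0,0,0],[0,0,0]],[[0,0,0],[0,0,0]]]'; python3 go.py 0.4646 0.125 0.068 0.015
```

```text
t: 5.7
tool_pos: [0.5422, -0.0061, 0.2363]
tool_rot: [-2.203, -2.233, 0.005]
contact_force: [0.5, 1.2, -1.0]
opening: 0.0398
grip_force: 40.9
t: 6.2
tool_pos: [0.4618, 0.1282, 0.2368]
tool_rot: [-2.199, -2.239, 0.006]
contact_force: [0.7, 0.1, -1.5]
opening: 0.0404
grip_force: 40.9
t: 6.6
tool_pos: [0.465, 0.1255, 0.2396]
tool_rot: [-2.207, -2.235, 0.001]
contact_force: [0.6, 0.3, -1.1]
opening: 0.0401
grip_force: 40.9
t 6.6 pos [0.465  0.1255 0.2396] open 0.0401 grip 40.94345730962232
shift [-0.0005 -0.0003  0.1716] turn [-0.0006  0.0001 -0.0025]
```

```bash
python3 -m jog '[[[0,0,0.03],[0,0,0]],[[0,0,0.07],[0,0,0]],[[0,0,0.11],[0,0,0]],[[0,0,0.145],[0,0,0]],[[0,0,0.155],[0,0,0]]]';python3 -m jog '[[[0,0,0.005],[0,0,0]],[[0,0,0.011],[0,0,0]],[[0,0,0.011],[0,0,0]],[[0,0,0.011],[0,0,0]]]'; python3 go.py 0.4646 0.125 0.073 0.015
```

```text
t: 7.1
tool_pos: [0.4615, 0.1254, 0.0804]
tool_rot: [-2.203, -2.232, 0.01]
contact_force: [0.3, 0.1, -1.5]
opening: 0.0402
grip_force: 41.0
t: 7.5
tool_pos: [0.4659, 0.1264, 0.0756]
tool_rot: [2.204, 2.236, 0.003]
contact_force: [0.5, -0.5, -1.6]
opening: 0.0401
grip_force: 41.0
t 7.5 pos [0.4659 0.1264 0.0756] open 0.0401 grip 40.985119440592825
shift [-0.0014 -0.0014  0.0026] turn [ 0.0029 -0.0002 -0.001 ]
```

```bash
python3 -m jog '[[[0,0,0.0015],[0,0,0]],[[0,0,0.003],[0,0,0]],[[0,0,0.003],[0,0,0]],[[0,0,0.003],[0,0,0]]]'; python3 go.py 0.4646 0.125 0.073 0.015
```

```text
t: 7.9
tool_pos: [0.4659, 0.1266, 0.0731]
tool_rot: [2.205, 2.236, 0.003]
contact_force: [-2.2, 0.6, 5.3]
opening: 0.04
grip_force: 41.6
t 7.9 pos [0.4659 0.1266 0.0731] open 0.04 grip 41.57827781047672
shift [-0.0015 -0.0013  0.0001] turn [ 0.0024 -0.0005 -0.0009]
```

The vial touched down at the expected height with 5 N. Releasing it and retreating.

```bash
python3 -m jog '[[[0,0,-0.001],[0,0,0]],[[0,0,-0.001],[0,0,0]],[[0,0,-0.001],[0,0,0]],[[0,0,-0.001],[0,0,0]],[[0,0,-0.001],[0,0,0]]]' 1;python3 -m jog '[[[0,0,-0.02],[0,0,0]],[[0,0,-0.06],[0,0,0]],[[0,0,-0.1],[0,0,0]],[[0,0,-0.14],[0,0,0]],[[0,0,-0.14],[0,0,0]]]';python3 go.py 0.651 -0.105 0.2 0.03
python3 - <<'E'
from h import *
from station import optics
a=optics.get_image("wrist")["image"]; b=optics.get_image("side")["image"]
cv2.imwrite("pics/w4.png",np.hstack([cv2.resize(a[:250,150:490],None,fx=1.2,fy=1.2),cv2.resize(b[130:290,220:420],(375,300))]))
E
```

```text
t: 8.4
tool_pos: [0.4645, 0.1262, 0.0718]
tool_rot: [-2.206, -2.237, 0.0]
contact_force: [-0.2, 0.3, -0.6]
opening: 0.0851
grip_force: 0.0
t: 8.9
tool_pos: [0.4682, 0.1267, 0.2193]
tool_rot: [2.2, 2.231, 0.015]
contact_force: [0.8, -0.3, 0.4]
opening: 0.0853
grip_force: 0.0
t 8.9 pos [0.4682 0.1267 0.2193] open 0.0853 grip 0.0
shift [-0.2343  0.1792  0.0213] turn [ 0.0125 -0.0011 -0.0159]
```

View pics/w4.png

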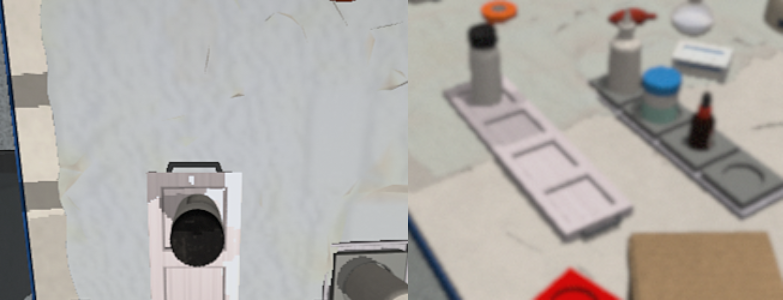

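The vial stands upright, centred in the left well. The dropper is next.

```bash
python3 -m jog '[[[-0.04,0.03,0],[0,0,0]],[[-0.08,0.06,0],[0,0,0]],[[-0.12,0.09,0],[0,0,0]],[[-0.16,0.12,0],[0,0,-0.01]],[[-0.2,0.15,0],[0,0,-0.015]]]';python3 -m jog '[[[-0.02,0.015,0],[0,0,0]],[[-0.034,0.028,0],[0,0,0]],[[-0.034,0.028,0.01],[0,0,0]],[[-0.034,0.028,0.02],[0,0,0]],[[-0.034,0.028,0.02],[0,0,0]]]';python3 -m jog '[[[0,0,0],[0,0,0]],[[0,0,0],[0,0,0]]]'
python3 go.py 0.651 -0.105 0.032 0.03
python3 - <<'E'
from h import *
from station import optics,ctrl
o=ctrl.get_obs(); d=optics.get_image("wrist"); im=d["image"]; M=d["mount"]; A=R.from_rotvec(o["tool_rot"]).as_matrix()
hsv=cv2.cvtColor(im,cv2.COLOR_BGR2HSV); m=cv2.inRange(hsv,(0,120,90),(10,255,255))|cv2.inRange(hsv,(170,120,90),(180,255,255)); m[:,:250]=0;m[:,390:]=0;m[300:]=0
x,y,w,h=cv2.boundingRect(m);print((x,y,w,h)); Rc=A@M[:3,:3]; d["rvec"]=R.from_matrix(Rc.T).as_rotvec(); d["tvec"]=-Rc.T@(A@M[:3,3]+o["tool_pos"])
print(ray(d,[[x+w/2,y+h/2]],.068))
E
```

```text
t: 9.5
tool_pos: [0.6172, -0.0731, 0.209]
tool_rot: [-2.186, -2.251, 0.003]
contact_force: [0.2, 0.3, -0.6]
opening: 0.0851
grip_force: 0.0
t: 10.0
tool_pos: [0.6439, -0.1034, 0.1876]
tool_rot: [-2.184, -2.25, 0.005]
contact_force: [-0.9, 0.5, -1.0]
opening: 0.0854
grip_force: 0.0
t: 10.2
tool_pos: [0.6461, -0.104, 0.1922]
tool_rot: [2.188, 2.254, 0.0]
contact_force: [-0.6, 0.1, 0.2]
opening: 0.0857
grip_force: 0.0
t 10.2 pos [ 0.6461 -0.104   0.1922] open 0.0857 grip 0.0
shift [-0.0011  0.0048  0.1602] turn [ 0.0003  0.     -0.0001]
(315, 192, 20, 14)
[[ 0.65312293 -0.10582195  0.068     ]]
```

```bash
python3 -m jog '[[[-0.001,0.006,0.03],[0,0,0]],[[-0.001,0.006,0.07],[0,0,0]],[[-0.001,0.006,0.11],[0,0,0]],[[-0.001,0.006,0.15],[0,0,0]],[[-0.001,0.006,0.16],[0,0,0]]]';python3 -m jog '[[[0,0,0],[0,0,0]],[[0,0,0],[0,0,0]],[[0,0,0],[0,0,0]],[[0,0,0],[0,0,0]],[[0,0,0],[0,0,0]]]' 0 40;python3 -m jog '[[[0,0,0],[0,0,0]],[[0,0,0],[0,0,0]],[[0,0,0],[0,0,0]],[[0,0,0],[0,0,0]],[[0,0,0],[0,0,0]]]'; python3 go.py 0.651 -0.105 0.032 0.03
```

```text
t: 10.75
tool_pos: [0.6487, -0.1044, 0.0268]
tool_rot: [-2.183, -2.248, 0.007]
contact_force: [-1.6, -0.3, 0.2]
opening: 0.0851
grip_force: 0.0
t: 11.25
tool_pos: [0.6543, -0.1061, 0.035]
tool_rot: [2.186, 2.251, 0.003]
contact_force: [-2.2, 0.1, 5.9]
opening: 0.0289
grip_force: 39.2
t: 11.75
tool_pos: [0.6543, -0.1062, 0.035]
tool_rot: [2.186, 2.251, 0.003]
contact_force: [-1.5, 0.7, 6.4]
opening: 0.0292
grip_force: 39.2
t 11.75 pos [ 0.6543 -0.1062  0.035 ] open 0.0292 grip 39.210778327833395
shift [ 0.0013 -0.0033  0.003 ] turn [ 0.0041  0.0013 -0.001 ]
```

```bash
python3 -m jog '[[[0,0,-0.01],[0,0,0]],[[0,0,-0.04],[0,0,0]],[[0,0,-0.08],[0,0,0]],[[0,0,-0.12],[0,0,0]],[[0,0,-0.16],[0,0,0]]]';python3 -m jog '[[[0,0,-0.04],[0,0,0]],[[0.02,-0.03,-0.04],[0,0,0]],[[0.05,-0.06,-0.04],[0,0,0]],[[0.08,-0.09,-0.04],[0,0,0.015]],[[0.11,-0.12,-0.04],[0,0,0.015]]]';python3 -m jog '[[[0.02,-0.03,0],[0,0,0]],[[0.04,-0.06,0],[0,0,0]],[[0.04,-0.06,0],[0,0,0]],[[0.04,-0.06,0],[0,0,0]],[[0.04,-0.06,0],[0,0,0]]]'; python3 go.py 0.4668 0.0455 0.035 0.015
```

```text
t: 12.25
tool_pos: [0.6521, -0.1055, 0.194]
tool_rot: [2.189, 2.253, 0.0]
contact_force: [-0.3, -0.0, -0.6]
opening: 0.0288
grip_force: 39.6
t: 12.75
tool_pos: [0.5279, 0.0017, 0.2324]
tool_rot: [2.207, 2.236, 0.001]
contact_force: [0.7, 0.6, -1.1]
opening: 0.0289
grip_force: 39.7
t: 13.25
tool_pos: [0.4694, 0.0396, 0.2325]
tool_rot: [2.206, 2.236, 0.001]
contact_force: [-0.7, -1.1, 0.2]
opening: 0.0291
grip_force: 39.7
t 13.25 pos [0.4694 0.0396 0.2325] open 0.0291 grip 39.67294533562381
shift [ 0.006  -0.0028  0.1975] turn [ 0.001   0.0003 -0.0015]
```

```bash
python3 -m jog '[[[0.006,-0.003,0.03],[0,0,0]],[[0.006,-0.003,0.07],[0,0,0]],[[0.006,-0.003,0.11],[0,0,0]],[[0.006,-0.003,0.15],[0,0,0]],[[0.006,-0.003,0.18],[0,0,0]]]';python3 -m jog '[[[0,0,0.006],[0,0,0]],[[0,0,0.012],[0,0,0]],[[0,0,0.012],[0,0,0]],[[0,0,0.012],[0,0,0]]]'; python3 go.py 0.4668 0.0455 0.035 0.015
```

```text
t: 13.75
tool_pos: [0.4653, 0.0453, 0.0493]
tool_rot: [-2.206, -2.234, 0.003]
contact_force: [-0.4, 0.6, -0.5]
opening: 0.0293
grip_force: 39.7
t: 14.15
tool_pos: [0.4674, 0.0457, 0.0419]
tool_rot: [2.204, 2.235, 0.003]
contact_force: [1.1, -0.9, 0.5]
opening: 0.029
grip_force: 39.7
t 14.15 pos [0.4674 0.0457 0.0419] open 0.029 grip 39.69100052258
shift [-0.0002 -0.0007  0.0069] turn [ 0.0033  0.0003 -0.0012]
```

```bash
python3 -m jog '[[[0,0,0.002],[0,0,0]],[[0,0,0.004],[0,0,0]],[[0,0,0.006],[0,0,0]],[[0,0,0.006],[0,0,0]],[[0,0,0.006],[0,0,0]]]'; python3 go.py 0.4668 0.0455 0.035 0.015
```

```text
t: 14.65
tool_pos: [0.4663, 0.046, 0.035]
tool_rot: [2.205, 2.237, 0.001]
contact_force: [-2.0, -0.4, 5.6]
opening: 0.0287
grip_force: 40.3
t 14.65 pos [0.4663 0.046  0.035 ] open 0.0287 grip 40.34581677027745
shift [-0.0005  0.0005  0.    ] turn [ 0.001   0.0001 -0.0008]
```

```bash
python3 -m jog '[[[0,0,-0.001],[0,0,0]],[[0,0,-0.001],[0,0,0]],[[0,0,-0.001],[0,0,0]],[[0,0,-0.001],[0,0,0]],[[0,0,-0.001],[0,0,0]]]' 1;python3 -m jog '[[[0,0,-0.02],[0,0,0]],[[0,0,-0.06],[0,0,0]],[[0,0,-0.1],[0,0,0]],[[0,0,-0.14],[0,0,0]],[[0,0,-0.17],[0,0,0]]]';python3 -m jog '[[[-0.015,0.04,0],[0,0,-0.015]],[[-0.03,0.08,0],[0,0,-0.015]],[[-0.045,0.12,0],[0,0,-0.015]],[[-0.06,0.16,0],[0,0,-0.015]],[[-0.067,0.182,0],[0,0,-0.015]]]';python3 -m jog '[[[0,0,0],[0,0,0]],[[0,0,0],[0,0,0]],[[0,0,0],[0,0,0]]]';python3 go.py 0.648 -0.0235 0.031 0.03
python3 - <<'E'
from h import *
from station import optics
a=optics.get_image("wrist")["image"]; b=optics.get_image("side")["image"]
cv2.imwrite("pics/w5.png",np.hstack([cv2.resize(a[:,100:540],(375,340)),cv2.resize(b[130:290,220:420],(425,340))]))
E
```

```text
t: 15.15
tool_pos: [0.4655, 0.046, 0.0348]
tool_rot: [-2.206, -2.237, 0.0]
contact_force: [0.4, -0.4, -0.4]
opening: 0.0854
grip_force: 0.0
t: 15.65
tool_pos: [0.4663, 0.046, 0.2079]
tool_rot: [2.204, 2.235, 0.003]
contact_force: [0.2, 0.4, -0.1]
opening: 0.0853
grip_force: 0.0
t: 16.15
tool_pos: [0.6508, -0.0198, 0.2043]
tool_rot: [2.19, 2.252, -0.0]
contact_force: [-0.8, -0.8, -0.7]
opening: 0.0857
grip_force: 0.0
t: 16.45
tool_pos: [0.6477, -0.0181, 0.2047]
tool_rot: [-2.188, -2.253, 0.001]
contact_force: [-0.3, 0.4, 0.6]
opening: 0.0854
grip_force: 0.0
t 16.45 pos [ 0.6477 -0.0181  0.2047] open 0.0854 grip 0.0
shift [-0.0055  0.0002  0.1737] turn [-0.0008 -0.0002 -0.0006]
```

View pics/w5.png

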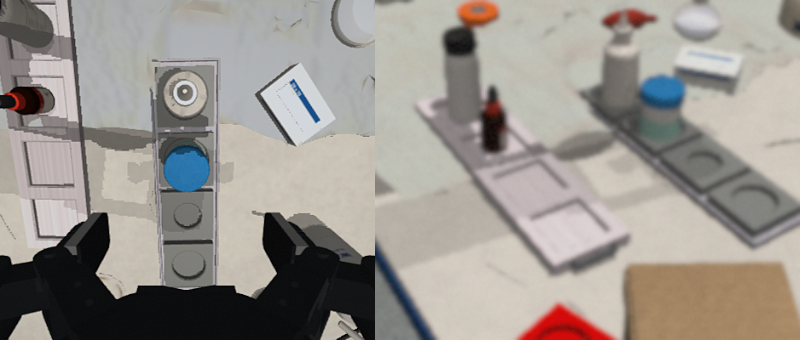

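The dropper stands upright in the second well. The jar is centred between the fingers, and squeeze is beyond it.

```bash
python3 -m jog '[[[-0.0055,0,0.03],[0,0,0]],[[-0.0055,0,0.07],[0,0,0]],[[-0.0055,0,0.11],[0,0,0]],[[-0.0055,0,0.15],[0,0,0]],[[-0.0055,0,0.174],[0,0,0]]]';python3 -m jog '[[[0,0,0],[0,0,0]],[[0,0,0],[0,0,0]],[[0,0,0],[0,0,0]],[[0,0,0],[0,0,0]],[[0,0,0],[0,0,0]]]' 0 40;python3 -m jog '[[[0,0,0],[0,0,0]],[[0,0,0],[0,0,0]],[[0,0,0],[0,0,0]],[[0,0,0],[0,0,0]],[[0,0,0],[0,0,0]]]'; python3 go.py 0.648 -0.0235 0.031 0.03
```

```text
t: 17.05
tool_pos: [0.646, -0.0232, 0.0275]
tool_rot: [-2.186, -2.251, 0.004]
contact_force: [-0.4, -0.3, 0.3]
opening: 0.0855
grip_force: 0.0
t: 17.55
tool_pos: [0.6501, -0.0241, 0.0332]
tool_rot: [2.187, 2.251, 0.003]
contact_force: [-0.1, -0.4, 3.7]
opening: 0.0511
grip_force: 42.1
t: 18.05
tool_pos: [0.6502, -0.0241, 0.0332]
tool_rot: [2.187, 2.252, 0.003]
contact_force: [-1.3, 0.5, 7.0]
opening: 0.0511
grip_force: 42.0
t 18.05 pos [ 0.6502 -0.0241  0.0332] open 0.0511 grip 42.01229989528656
shift [ 0.0007 -0.0021  0.0022] turn [ 0.0031  0.0005 -0.001 ]
```

```bash
python3 -m jog '[[[0,0,-0.01],[0,0,0]],[[0,0,-0.04],[0,0,0]],[[0,0,-0.08],[0,0,0]],[[0,0,-0.12],[0,0,0]],[[0,0,-0.16],[0,0,0]]]';python3 -m jog '[[[0,-0.02,0],[0,0,0]],[[0,-0.06,0],[0,0,0]],[[0,-0.1,0],[0,0,0.015]],[[-0.005,-0.14,0],[0,0,0.015]],[[-0.008,-0.17,0],[0,0,0.015]]]';python3 -m jog '[[[0,-0.01,0],[0,0,0]],[[0,-0.01,0],[0,0,0]],[[0,-0.01,0],[0,0,0]],[[0,-0.01,0],[0,0,0]]]'; python3 go.py 0.4672 -0.035 0.033 0.015
```

```text
t: 18.55
tool_pos: [0.6482, -0.0239, 0.1926]
tool_rot: [-2.189, -2.253, 0.0]
contact_force: [0.8, 0.5, -0.8]
opening: 0.0518
grip_force: 41.9
t: 19.05
tool_pos: [0.4768, -0.0368, 0.1907]
tool_rot: [-2.205, -2.237, 0.001]
contact_force: [0.2, -0.1, -0.7]
opening: 0.0513
grip_force: 42.0
t: 19.45
tool_pos: [0.4701, -0.037, 0.1913]
tool_rot: [2.205, 2.237, 0.001]
contact_force: [-0.2, -0.6, -0.7]
opening: 0.0514
grip_force: 42.1
t 19.45 pos [ 0.4701 -0.037   0.1913] open 0.0514 grip 42.05613613128662
shift [ 0.0021 -0.003   0.1583] turn [ 0.0005  0.     -0.0007]
```

```bash
python3 -m jog '[[[0.002,-0.003,0.03],[0,0,0]],[[0.002,-0.003,0.07],[0,0,0]],[[0.002,-0.003,0.11],[0,0,0]],[[0.002,-0.003,0.14],[0,0,0]],[[0.002,-0.003,0.148],[0,0,0]]]';python3 -m jog '[[[0,0,0.002],[0,0,0]],[[0,0,0.004],[0,0,0]],[[0,0,0.006],[0,0,0]],[[0,0,0.006],[0,0,0]],[[0,0,0.006],[0,0,0]]]'; python3 go.py 0.4672 -0.035 0.033 0.015
```

```text
t: 19.95
tool_pos: [0.4636, -0.0342, 0.0388]
tool_rot: [-2.201, -2.232, 0.006]
contact_force: [-0.4, -0.4, 0.1]
opening: 0.0512
grip_force: 42.1
t: 20.45
tool_pos: [0.4668, -0.0352, 0.038]
tool_rot: [2.205, 2.236, 0.002]
contact_force: [0.5, -0.2, 0.3]
opening: 0.0515
grip_force: 42.1
t 20.45 pos [ 0.4668 -0.0352  0.038 ] open 0.0515 grip 42.10395097732544
shift [0.0002 0.0004 0.005 ] turn [ 0.0019  0.0005 -0.001 ]
```

```bash
python3 -m jog '[[[0,0,0.002],[0,0,0]],[[0,0,0.004],[0,0,0]],[[0,0,0.005],[0,0,0]],[[0,0,0.005],[0,0,0]],[[0,0,0.005],[0,0,0]]]'; python3 go.py 0.4672 -0.035 0.033 0.015
```

```text
t: 20.95
tool_pos: [0.4663, -0.0352, 0.0332]
tool_rot: [-2.206, -2.237, 0.0]
contact_force: [-3.6, 0.4, 8.2]
opening: 0.0513
grip_force: 42.6
t 20.95 pos [ 0.4663 -0.0352  0.0332] open 0.0513 grip 42.6034015417099
shift [0.0002 0.0009 0.0002] turn [-0.0003  0.0001 -0.0008]
```

```bash
python3 -m jog '[[[0,0,-0.001],[0,0,0]],[[0,0,-0.001],[0,0,0]],[[0,0,-0.001],[0,0,0]],[[0,0,-0.001],[0,0,0]],[[0,0,-0.001],[0,0,0]]]' 1;python3 -m jog '[[[0,0,-0.02],[0,0,0]],[[0,0,-0.06],[0,0,0]],[[0,0,-0.1],[0,0,0]],[[0,0,-0.14],[0,0,0]],[[0,0,-0.185],[0,0,0]]]';python3 -m jog '[[[0.02,0.04,-0.01],[0,0,-0.015]],[[0.04,0.08,-0.02],[0,0,-0.015]],[[0.06,0.12,-0.02],[0,0,-0.015]],[[0.08,0.16,-0.02],[0,0,-0.015]],[[0.087,0.177,-0.02],[0,0,-0.015]]]';python3 -m jog '[[[0,0,0],[0,0,0]],[[0,0,0],[0,0,0]],[[0,0,0],[0,0,0]]]';python3 go.py 0.642 0.055 0.067 0.03
python3 - <<'E'
from h import *
from station import optics,ctrl
o=ctrl.get_obs(); d=optics.get_image("wrist"); b=optics.get_image("side")["image"]; a=d["image"]
M=d["mount"]; A=R.from_rotvec(o["tool_rot"]).as_matrix(); Rc=A@M[:3,:3]; d["rvec"]=R.from_matrix(Rc.T).as_rotvec(); d["tvec"]=-Rc.T@(A@M[:3,3]+o["tool_pos"]); np.savez("pics/w6.npz",**d)
cv2.imwrite("pics/w6.png",np.hstack([a[:340,120:520],cv2.resize(b[130:290,220:400],(382,340))]))
E
```

```text
t: 21.45
tool_pos: [0.4659, -0.0351, 0.0327]
tool_rot: [-2.206, -2.237, 0.0]
contact_force: [-0.6, -0.4, -0.1]
opening: 0.0856
grip_force: 0.0
t: 21.95
tool_pos: [0.4652, -0.0349, 0.2187]
tool_rot: [-2.205, -2.236, 0.001]
contact_force: [1.5, -0.2, 0.8]
opening: 0.0854
grip_force: 0.0
t: 22.45
tool_pos: [0.644, 0.0562, 0.2372]
tool_rot: [-2.187, -2.255, -0.0]
contact_force: [0.5, -0.3, 0.1]
opening: 0.0855
grip_force: 0.0
t: 22.75
tool_pos: [0.6409, 0.0539, 0.2379]
tool_rot: [-2.189, -2.253, 0.001]
contact_force: [0.6, 0.5, -0.2]
opening: 0.0852
grip_force: 0.0
t 22.75 pos [0.6409 0.0539 0.2379] open 0.0852 grip 0.0
shift [0.0011 0.0012 0.1709] turn [-0.0006  0.0002 -0.0016]
```

View pics/w6.png

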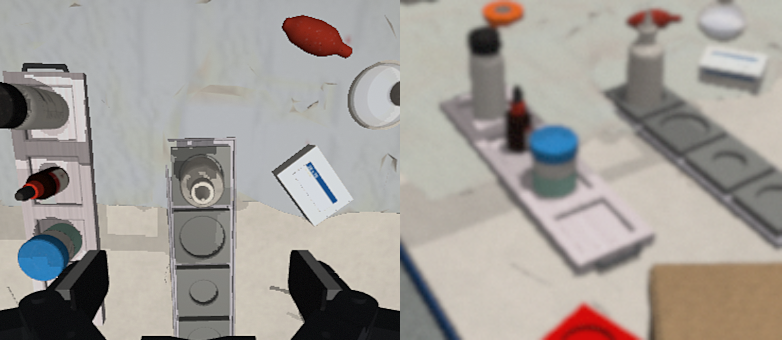

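The jar stands in the third well. The squeeze bottle, with its nozzle at column 321, is centred between the fingers. I'll descend slowly at the end, because the nozzle clears the palm only narrowly.

```bash
python3 -c "
from h import *
print(ray(np.load('pics/w6.npz'),[[321,191]],.138))"
python3 -m jog '[[[0.001,0.001,0.03],[0,0,0]],[[0.001,0.001,0.07],[0,0,0]],[[0.001,0.001,0.11],[0,0,0]],[[0.001,0.001,0.145],[0,0,0]],[[0.001,0.001,0.155],[0,0,0]]]';python3 -m jog '[[[0,0,0.003],[0,0,0]],[[0,0,0.006],[0,0,0]],[[0,0,0.009],[0,0,0]],[[0,0,0.012],[0,0,0]],[[0,0,0.013],[0,0,0]]]';python3 -m jog '[[[0,0,0],[0,0,0]]]'; python3 go.py 0.642 0.055 0.067 0.03
```

```text
[[0.64351318 0.06489088 0.138     ]]
t: 23.35
tool_pos: [0.6389, 0.055, 0.0781]
tool_rot: [-2.186, -2.248, 0.009]
contact_force: [-0.7, -0.2, -0.9]
opening: 0.0853
grip_force: 0.0
t: 23.85
tool_pos: [0.6433, 0.0554, 0.0708]
tool_rot: [2.188, 2.253, 0.001]
contact_force: [-0.3, 0.7, 0.0]
opening: 0.0857
grip_force: 0.0
t: 23.95
tool_pos: [0.6429, 0.0555, 0.0703]
tool_rot: [2.189, 2.253, 0.0]
contact_force: [0.2, 0.1, -0.5]
opening: 0.0851
grip_force: 0.0
t 23.95 pos [0.6429 0.0555 0.0703] open 0.0851 grip 0.0
shift [-0.0004 -0.0009  0.0033] turn [ 0.0005  0.     -0.001 ]
```

```bash
python3 -c "
from h import *
d=np.load('pics/w6.npz')
print(ray(d,[[321,236],[321,291],[321,178],[321,144]],.016))
print(ray(d,[[321,191],[321,197],[321,205]],.138))"
```

```text
[[ 0.64736003 -0.02190595  0.016     ]
 [ 0.64982071 -0.10164174  0.016     ]
 [ 0.64502335  0.05381186  0.016     ]
 [ 0.64376131  0.09470669  0.016     ]]
[[0.64351318 0.06489088 0.138     ]
 [0.6436701  0.05980606 0.138     ]
 [0.64388197 0.05294067 0.138     ]]
```

```bash
python3 -m jog '[[[0.001,0,0.002],[0,0,0]],[[0.001,0,0.004],[0,0,0]],[[0.001,0,0.004],[0,0,0]]]'; python3 -m jog '[[[0,0,0],[0,0,0]],[[0,0,0],[0,0,0]],[[0,0,0],[0,0,0]],[[0,0,0],[0,0,0]],[[0,0,0],[0,0,0]]]' 0 40;python3 -m jog '[[[0,0,0],[0,0,0]],[[0,0,0],[0,0,0]],[[0,0,0],[0,0,0]],[[0,0,0],[0,0,0]],[[0,0,0],[0,0,0]]]'; python3 go.py 0.642 0.055 0.067 0.03
```

```text
t: 24.25
tool_pos: [0.6424, 0.0565, 0.0654]
tool_rot: [-2.188, -2.253, 0.001]
contact_force: [-0.7, 0.4, 0.0]
opening: 0.0851
grip_force: 0.0
t: 24.75
tool_pos: [0.6431, 0.0564, 0.0664]
tool_rot: [2.189, 2.253, 0.001]
contact_force: [-0.4, 0.1, 1.4]
opening: 0.0438
grip_force: 40.8
t: 25.25
tool_pos: [0.6431, 0.0564, 0.0664]
tool_rot: [2.189, 2.253, 0.001]
contact_force: [0.2, -0.3, 3.7]
opening: 0.0435
grip_force: 41.0
t 25.25 pos [0.6431 0.0564 0.0664] open 0.0435 grip 41.02287846850231
shift [-0.0014 -0.0011 -0.0006] turn [ 0.0008  0.0001 -0.001 ]
```

```bash
python3 -m jog '[[[0,0,-0.01],[0,0,0]],[[0,0,-0.04],[0,0,0]],[[0,0,-0.08],[0,0,0]],[[0,0,-0.12],[0,0,0]],[[0,0,-0.16],[0,0,0]]]';python3 -m jog '[[[-0.02,-0.02,0],[0,0,0]],[[-0.05,-0.05,0],[0,0,0]],[[-0.08,-0.08,0],[0,0,0.015]],[[-0.11,-0.115,0],[0,0,0.015]],[[-0.14,-0.15,0],[0,0,0.015]]]';python3 -m jog '[[[-0.02,-0.02,0],[0,0,0]],[[-0.025,-0.03,0],[0,0,0]],[[-0.025,-0.03,0],[0,0,0]],[[-0.025,-0.03,0],[0,0,0]]]'; python3 go.py 0.468 -0.115 0.0665 0.015
```

```text
t: 25.75
tool_pos: [0.6418, 0.0564, 0.2267]
tool_rot: [-2.188, -2.252, 0.002]
contact_force: [0.8, -0.5, -1.9]
opening: 0.0434
grip_force: 41.1
t: 26.25
tool_pos: [0.4948, -0.0885, 0.2253]
tool_rot: [-2.204, -2.237, 0.002]
contact_force: [-0.2, -1.6, 0.5]
opening: 0.0433
grip_force: 41.1
t: 26.65
tool_pos: [0.4675, -0.1127, 0.2259]
tool_rot: [-2.205, -2.237, -0.001]
contact_force: [-0.6, 0.2, -1.1]
opening: 0.0436
grip_force: 41.2
t 26.65 pos [ 0.4675 -0.1127  0.2259] open 0.0436 grip 41.18110071402043
shift [-0.0024  0.0004  0.1594] turn [ 0.0003 -0.0005 -0.0006]
```

```bash
python3 -m jog '[[[-0.002,0,0.03],[0,0,0]],[[-0.002,0,0.07],[0,0,0]],[[-0.002,0,0.11],[0,0,0]],[[-0.002,0,0.14],[0,0,0]],[[-0.002,0,0.148],[0,0,0]]]';python3 -m jog '[[[0,0,0.002],[0,0,0]],[[0,0,0.004],[0,0,0]],[[0,0,0.006],[0,0,0]],[[0,0,0.006],[0,0,0]],[[0,0,0.006],[0,0,0]]]'; python3 go.py 0.468 -0.115 0.0665 0.015
```

```text
t: 27.15
tool_pos: [0.465, -0.113, 0.0735]
tool_rot: [-2.198, -2.233, 0.004]
contact_force: [0.2, 1.5, -1.8]
opening: 0.0433
grip_force: 41.2
t: 27.65
tool_pos: [0.4679, -0.1156, 0.0731]
tool_rot: [2.205, 2.236, 0.001]
contact_force: [-0.3, -0.3, -1.9]
opening: 0.0435
grip_force: 41.2
t 27.65 pos [ 0.4679 -0.1156  0.0731] open 0.0435 grip 41.23590254341252
shift [0.0006 0.0001 0.0066] turn [ 0.0018  0.0008 -0.0011]
```

```bash
python3 -m jog '[[[0,0,0.002],[0,0,0]],[[0,0,0.004],[0,0,0]],[[0,0,0.006],[0,0,0]],[[0,0,0.006],[0,0,0]],[[0,0,0.006],[0,0,0]]]'; python3 go.py 0.468 -0.115 0.0665 0.015
```

```text
t: 28.15
tool_pos: [0.4673, -0.1154, 0.0663]
tool_rot: [2.206, 2.237, -0.0]
contact_force: [-1.6, -0.0, 3.4]
opening: 0.0435
grip_force: 41.6
t 28.15 pos [ 0.4673 -0.1154  0.0663] open 0.0435 grip 41.60781687358394
shift [ 0.0004  0.0007 -0.0002] turn [-0.      0.0001 -0.001 ]
```

The squeeze bottle is on the floor of its well. I'll release it, rise, back away and take a final look.

```bash
python3 -m jog '[[[0,0,-0.001],[0,0,0]],[[0,0,-0.001],[0,0,0]],[[0,0,-0.001],[0,0,0]],[[0,0,-0.001],[0,0,0]],[[0,0,-0.001],[0,0,0]]]' 1;python3 -m jog '[[[0,0,-0.02],[0,0,0]],[[0,0,-0.06],[0,0,0]],[[0,0,-0.1],[0,0,0]],[[0,0,-0.14],[0,0,0]],[[0,0,-0.185],[0,0,0]]]';python3 -m jog '[[[-0.03,0,-0.02],[0,0,0]],[[-0.06,0,-0.04],[0,0,0]],[[-0.1,0,-0.05],[0,0,0]],[[-0.13,0,-0.05],[0,0,0]],[[-0.13,0,-0.05],[0,0,0]]]'
python3 - <<'E'
from h import *
from station import optics
a=optics.get_image("top")["image"]; b=optics.get_image("side")["image"]
cv2.imwrite("pics/w7.png",np.hstack([cv2.resize(a[160:280,190:410],(440,240)),cv2.resize(b[130:290,220:400],(270,240))]))
E
```

```text
t: 28.65
tool_pos: [0.4672, -0.1152, 0.0669]
tool_rot: [-2.206, -2.237, -0.0]
contact_force: [-0.9, -0.0, -0.4]
opening: 0.0854
grip_force: 0.0
t: 29.15
tool_pos: [0.4666, -0.115, 0.2528]
tool_rot: [-2.205, -2.236, 0.001]
contact_force: [0.9, 0.0, -0.5]
opening: 0.0852
grip_force: 0.0
t: 29.65
tool_pos: [0.4688, -0.2482, 0.3021]
tool_rot: [2.21, 2.232, -0.001]
contact_force: [-0.2, 1.4, -0.5]
opening: 0.0857
grip_force: 0.0
```

View pics/w7.png

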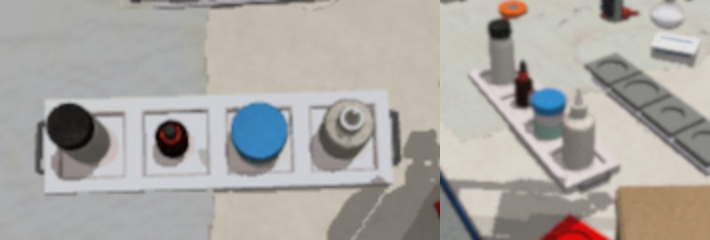

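All four bottles stand upright in their wells. From left to right they are vial (70,125), dropper (172,138), jar (258,131) and squeeze (348,125), the reverse of the starting order, and the arm is clear.

```bash
python3 -m jog '[[[0,0,0],[0,0,0]],[[0,0,0],[0,0,0]],[[0,0,0],[0,0,0]]]' >/dev/null; python3 -c "
from station import job; print(job.finish_job())"
```

```text
the job is handed in; nothing more can be done
None
```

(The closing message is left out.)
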